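# Index the decorating wheel to its pointer with the ratchet lever

## Task

On the pottery bench stands a decorating wheel that is turned in steps by a ratchet lever with an upright dark wooden handle. Pump that lever to and fro until the blue glaze dot on the clay plaque stands under the tip of the brass pointer, then let go of the handle. Turn the wheel by its lever only: do not touch the wheel or the plaque.

Things in the scene. Friction and masses are not known exactly. Their poses are not given: they have to be found in the camera images.
- wheel: Turning part: steel ratchet wheel, 224 mm over 18 teeth (one per 20 degrees), and on it a round terracotta plaque, 174 mm wide, top 80 mm above the table. Origin: on its vertical axis at table height; x axis towards the blue dot. The pawl on the lever drives it anticlockwise from above; a brake holds it where left, also as the lever returns. Do not touch it.
- handle (a point): Centre of the upright round dark wooden handle, 26 mm thick, 52 to 114 mm above the table (this: 85), on the grey lever's end, 200 mm from the wheel's axis, about which the lever swings level. Stops: 16 degrees either side of the line from pointer through axis and beyond. Anticlockwise from above works, clockwise returns; about 3 N; stays where left, starts anywhere. May turn in the fingers.
- blue_dot (a point): Centre of the blue dot, 20 mm wide, on the plaque, 72 mm from the axis, 82 mm up; others are white, yellow, green. Starts 50 to 90 degrees short of the pointer: three to five strokes. A stroke from near one stop to near the other moves it one tooth, 20 degrees (the first 5 to 30), to a whole number of teeth from the pointer, within 4 degrees. Returns under 22 degrees may catch no tooth.
- pointer (a point): Tip of the brass pointer, a bent 6 mm rod fixed to the wheel's base on the side away from the lever. The tip hangs 72 mm from the wheel's axis, 95 mm above the table, over the circle on which the dots travel; the rod rises outside the wheel, 145 mm from the axis, to 131 mm above the table.

How it is judged (in metres and radians):
At the end, for the whole second after the job is handed in: The blue dot's centre stands within 13 mm (level distance) of the point under the brass pointer's tip, and the wheel is at rest (horizontal distance between blue_dot and pointer below 0.013 m and angular speed of wheel below 0.05 rad/s); the robot touches nothing.
It fails at once if the fingers or the arm touch the wheel or the plaque (contact force between any of the fingers, the arm and wheel above 1 N).
It also fails if it takes over 58 s, if anything falls off the work surface, if the arm or the gripper's body presses on something with over 40 N, if the wrist force passes 120 N, or if a joint passes its speed limit or range.

## Robot

A 6-joint arm with a two-finger parallel gripper is mounted at the origin on the work surface. World frame = base frame: x ahead of the robot, y to its left, z up, the work surface at z = 0. Lengths are in mm, angles in rad, forces in N, time in s.
With the tool pointing down it reaches from about 250 to 775 mm from the base axis. Payload 4 kg.
Tool frame: the origin (TCP) lies on the centre line of the jaws, within the pads' length; the fingertips stand 17 mm ahead of it and the grasp point (between the pads) lies 2 mm behind it; z points along the fingers, y is the direction in which the jaws open and shut (so a half turn about z gives the same grasp; the last joint's range is limited). The gripper opens to 94 mm and grips with 3 to 60 N. Pads are 16 mm wide; open, the fingers measure 119 mm over their backs; the gripper's body (75 mm by 177 mm) begins 78 mm behind the grasp point.
Start: joints at [-1.236, 0.087, 1.371, -0, 1.684, -0.103], TCP at [233.171, -498.146, 222.506] pointing down, gripper open.
Joint ranges: [-3.1, 3.1], [-0.76, 2.03], [0.27, 2.55], [-1.08, 4.22], [0.17, 2.65], [-2.57, 2.57]. Speed limits (rad/s): [2.79, 2.79, 3.14, 3.14, 3.14, 3.14].

## Interface

Orientations are given as a rotation vector (axis times angle).
In Python, from cell import manip gives the robot as it stands.
- The arm moves only by the tool step_arm, never from a script. Its argument "deltas" is a list of rows, each an object with "slide": the shift along the tool's x, y, z in cm, a list of three; "yaw": the turn about the tool's z in degrees; "gripper": the gripper's target within -1 to 1 (shut at 1, half-way at 0, fully open at -1). In form: [{"slide": [x, y, z], "yaw": yaw, "gripper": gripper}, ...]. A call has 1 to 8 rows; each row is the pose to reach, as a shift and turn from the pose measured when the call began, along the tool's axes at that moment; what a row does not reach only later rows make up. A row lasts 1/8 s, in which the tool goes at most 62.5 mm and 10.7 degrees, less where a joint would pass 70% of its speed; a pose out of reach is approached as far as the arm can. A call with a gripper value outside its range is refused whole. The fingers move at their own pace and stop on an object; the grip force is fixed at half the most. Time passes only in rows, so rows that repeat a pose let the fingers close. It gives the time, the measured TCP pose, the force and the opening at its end, in the units of the state.
- manip.state(): the state, without advancing time (a new reading comes with each control period).
- manip.get_image(name): name is "side" or "top"; returns the picture (400x640x3 uint8, red, green, blue); there is no depth.
- manip.camera_params(name): a dict with "fovy" (degrees; the focal length in pixels is half the picture's height over the tangent of half this angle, whatever the lens; pixels are square), "cx", "cy" (the principal point, pixels), "extrinsics" (4x4, takes a point from world to camera coordinates). Camera axes: x right, y up, looking along -z (the intrinsics and any distortion apply to the point x, -y, -z); pixel columns grow to the right and rows downward; lengths in mm; the calibration is good to about 2 mm. A picture is of the moment at which its call begins. camera_params takes no time and is no camera call.
- manip.finish_job(): hands the job in, once; it reports no verdict.
The state is a dict: "time_s": time; "joints": joint angles; "dq": joint speeds; "joint_efforts": joint torques, N m; "tcp_pos": TCP position; "orientation": TCP orientation; "contact_force": force on the tool from outside, world axes, zero at the start; "wrist_torque": the same for the moment, N m; "grip_width": finger opening in mm.
Only numpy, scipy, OpenCV 4.12 (cv2) and the standard library are available. Lean on these libraries where they do the work, as an engineer would, in place of code of your own. Each camera call takes 0.05 s, during which the arm holds its last target.

## Working session

There is one attempt and no reset: what is moved stays moved. The work goes in short steps, Python scripts to look and compute and a tool call to move; the robot and the scene stay as the last step left them, time stands still between calls to the robot, and variables do not carry over. Pictures are saved under pics/ and viewed, and the job is handed in when it is done.

Besides the shell and the picture viewer there is one more tool, called after "Emit:" by a JSON object that holds its "api" and its "payload". step_arm: Moves the arm, as the interface text tells. Its arguments: {"type":"object","properties":{"deltas":{"type":"array"}},"required":["deltas"]}

```bash
mkdir -p pics
python3 - <<'E'
from cell import manip
import cv2
print(manip.state())
for n in("top","side"):
    cv2.imwrite(f"pics/{n}0.png",manip.get_image(n)[:,:,::-1]); print(n,manip.camera_params(n))
E
```

```text
{'time_s': 0.0, 'joints': array([-1.23607984e+00,  8.79600634e-02,  1.37221467e+00,  1.71598710e-05,
        1.68359481e+00, -1.03121007e-01]), 'dq': array([ 0.00183499, -0.00093237,  0.00228448, -0.00027383,  0.00102473,
       -0.00058661]), 'joint_efforts': array([-2.00017290e-03, -3.40190864e+01, -3.02426326e+01,  7.16211763e-02,
        3.31336563e-02, -1.71170127e-04]), 'tcp_pos': array([ 233.01618081, -497.65055142,  221.32145199]), 'orientation': array([-3.06449846e+00, -6.81806099e-01,  3.68218878e-04]), 'contact_force': array([ 0.33953293,  0.6312724 , -0.29774398]), 'wrist_torque': array([0.04610047, 0.0027657 , 0.02012916]), 'grip_width': 93.92417879879474}
top {'fovy': 50.48565188120806, 'cx': 312.44103666684566, 'cy': 195.06313844767942, 'extrinsics': array([[-1.80663977e-02, -9.99834142e-01, -2.30098453e-03,
         6.43707166e+01],
       [ 9.75375774e-01, -1.81302972e-02,  2.19803073e-01,
        -6.46571956e+02],
       [-2.19808334e-01,  1.72672518e-03,  9.75541549e-01,
        -6.06813745e+02],
       [ 0.00000000e+00,  0.00000000e+00,  0.00000000e+00,
         1.00000000e+00]])}
side {'fovy': 50.3769744668838, 'cx': 324.5543108087463, 'cy': 201.597974804662, 'extrinsics': array([[ 9.75495708e-01, -2.19954821e-01,  5.29159458e-03,
        -6.32688337e+02],
       [ 1.54781853e-01,  7.03150518e-01,  6.93989861e-01,
        -2.17761649e+02],
       [-1.56367203e-01, -6.76165088e-01,  7.19965327e-01,
        -5.60070309e+02],
       [ 0.00000000e+00,  0.00000000e+00,  0.00000000e+00,
         1.00000000e+00]])}
```

View pics/top0.png

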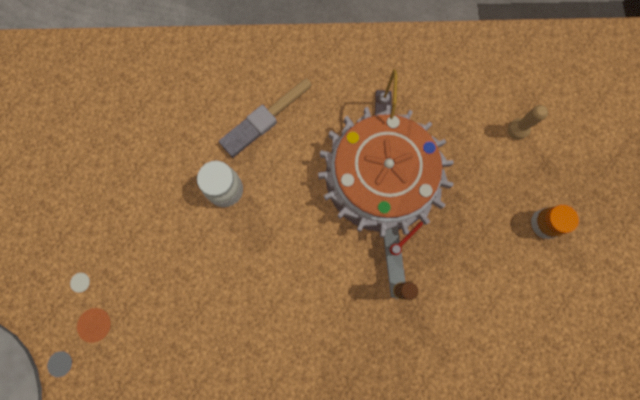

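View pics/side0.png

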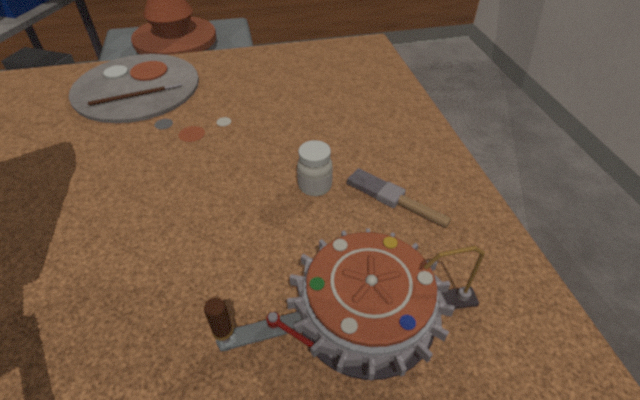

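```bash
cat > h.py <<'E'
import numpy as np,cv2
from cell import manip
def ray(n,u,v):
    p=manip.camera_params(n);E=p["extrinsics"];f=200/np.tan(np.radians(p["fovy"]/2))
    R=E[:3,:3];c=-R.T@E[:3,3]
    return c,R.T@np.array([(u-p["cx"])/f,-(v-p["cy"])/f,-1])
def plane(n,u,v,z):
    c,d=ray(n,u,v);return c+d*(z-c[2])/d[2]
def proj(n,X):
    p=manip.camera_params(n);E=p["extrinsics"];f=200/np.tan(np.radians(p["fovy"]/2))
    q=E[:3,:3]@np.array(X)+E[:3,3];return p["cx"]+f*q[0]/-q[2],p["cy"]-f*q[1]/-q[2]
def blobs(im,lo,hi,amin=15):
    hsv=cv2.cvtColor(im,cv2.COLOR_RGB2HSV);m=cv2.inRange(hsv,np.array(lo),np.array(hi))
    n,l,s,c=cv2.connectedComponentsWithStats(m)
    return [(s[i][:5].tolist(),c[i].round(1)) for i in range(1,n) if s[i][4]>=amin]
R={"blue":((105,120,60),(130,255,255)),"green":((45,100,40),(85,255,255)),"white":((0,0,150),(180,75,255)),"yellow":((22,160,120),(35,255,255)),"terra":((2,120,110),(13,200,255)),"dark":((0,60,10),(25,255,75))}
E
python3 - <<'E'
from h import *
for n in("top","side"):
    im=cv2.imread(f"pics/{n}0.png")[:,:,::-1].copy()
    for k in R:
        for s,c in blobs(im,*R[k]):print(n,k,s,c,plane(n,*c,82).round(1))
top=cv2.imread("pics/top0.png");side=cv2.imread("pics/side0.png")
a=cv2.resize(top[60:310,300:470],None,fx=2.4,fy=2.4,interpolation=2);b=cv2.resize(side[220:380,190:500],None,fx=2.4,fy=2.4,interpolation=2)
cv2.imwrite("pics/a.png",a);cv2.imwrite("pics/b.png",b)
E
```

```text
top blue [424, 143, 10, 9, 70] [428.8 147.1] [ 721.3 -136.9   82. ]
top green [379, 202, 11, 11, 97] [383.9 206.8] [624.5 -59.   82. ]
top white [387, 116, 12, 12, 104] [393.  121.9] [765.8 -81.7  82. ]
top white [355, 132, 67, 65, 533] [387.9 164.7] [693.  -69.2  82. ]
top white [387, 159, 7, 7, 36] [389.9 162.2] [697.1 -72.6  82. ]
top white [197, 160, 36, 35, 964] [214.6 177.2] [677.4 207.8  82. ]
top white [341, 174, 13, 12, 128] [347.1 179.5] [669.7  -3.   82. ]
top white [420, 184, 12, 13, 122] [425.6 190. ] [ 650.3 -126.3   82. ]
top white [70, 273, 20, 20, 304] [ 79.4 282.1] [517.4 406.4  82. ]
top yellow [347, 132, 12, 11, 105] [352.4 137.1] [740.8 -14.2  82. ]
top terra [335, 114, 108, 103, 4097] [387.3 166.8] [689.5 -68.   82. ]
top terra [359, 135, 60, 58, 2653] [388.4 163.7] [694.6 -70.1  82. ]
top terra [397, 220, 27, 32, 167] [410.  234.7] [579.9 -96.8  82. ]
top terra [76, 307, 35, 36, 954] [ 93.3 324.8] [455.1 379.5  82. ]
top dark [623, 0, 17, 17, 264] [631.5   8. ] [ 969.9 -510.7   82. ]
top dark [376, 96, 6, 8, 27] [377.7  99.7] [805.6 -58.7  82. ]
top dark [332, 
[... 12741 characters left out ...]
 22, 181] [ 31.5 335.9] [278.3 -59.1  82. ]
side dark [0, 334, 9, 13, 38] [  2.5 339. ] [246.  -55.9  82. ]
side dark [11, 337, 11, 6, 30] [ 15.3 339.6] [260.9 -60.   82. ]
side dark [7, 346, 5, 7, 15] [  9.1 349.5] [257.2 -71.6  82. ]
side dark [13, 346, 8, 9, 25] [ 15.5 351.2] [265.  -75.5  82. ]
side dark [31, 350, 11, 11, 39] [ 36.1 354.6] [289.1 -85.   82. ]
side dark [4, 357, 18, 11, 66] [ 13.  361.9] [265.6 -88.5  82. ]
side dark [22, 361, 21, 17, 122] [ 30.8 367.5] [286.9 -99.8  82. ]
side dark [321, 360, 15, 11, 16] [328.2 365.4] [ 614.  -170.4   82. ]
side dark [0, 369, 8, 5, 17] [  3.1 370.9] [257.7 -97.2  82. ]
side dark [22, 381, 25, 18, 142] [ 31.5 388. ] [ 293.1 -124.3   82. ]
```

View pics/a.png

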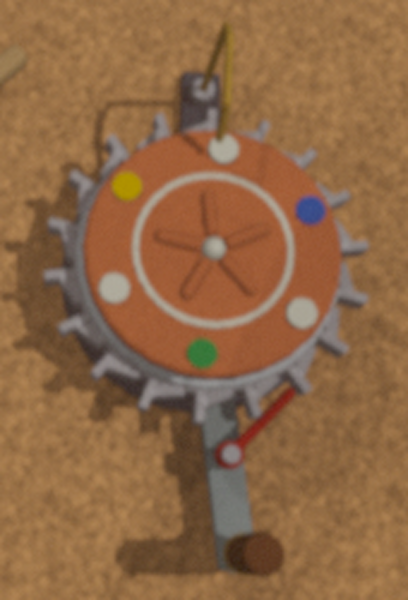

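View pics/b.png

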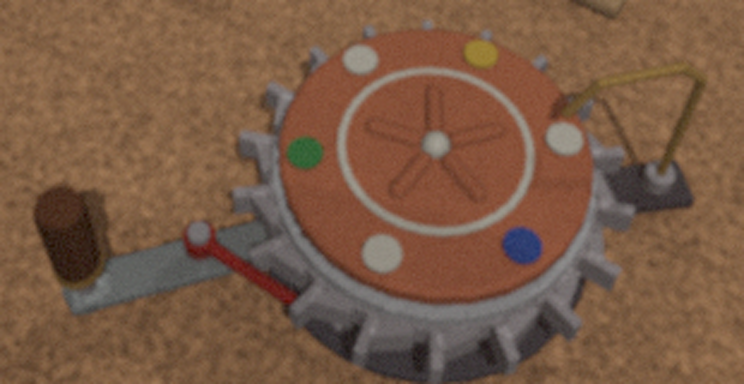

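Run:
```python
from h import *
D={"top":[(428.8,147.1),(383.9,206.8),(393,121.9),(347.1,179.5),(425.6,190),(352.4,137.1)],"side":[(407.4,322),(316.7,283.3),(425.1,276.8),(339.9,244),(389.8,242.2)]}
for n in D:
    P=np.array([plane(n,*q,82)[:2] for q in D[n]])
    A=np.c_[2*P,np.ones(len(P))];s=np.linalg.lstsq(A,(P**2).sum(1),rcond=None)[0];r=np.sqrt(s[2]+s[0]**2+s[1]**2);print(n,"centre",s[:2],"r",r)
    C=s[:2];print("blue ang",np.degrees(np.arctan2(*(P[0]-C)[::-1])))
for n,tip,h,hb in(("top",(392,117.5),(409,290.4),(398,293)),("side",(425,269),(215.8,300),(222,333))):
    t=plane(n,*tip,95);hh=plane(n,*h,114);b=plane(n,*hb,56)
    print(n,"tip",t,"handle",hh,b)
    print(np.degrees(np.arctan2(t[1]+72,t[0]-695)), np.degrees(np.arctan2(hh[1]+72,hh[0]-695)),np.hypot(hh[1]+72,hh[0]-695))
```

```text
top centre [695.23986717 -70.04773308] r 71.8078173643448
blue ang -68.6783233522534
side centre [694.90071988 -71.95498345] r 72.0254929386329
blue ang -69.0895191759012
top tip [768.09632706 -77.85490858  95.        ] handle [496.3043514  -82.54876423 114.        ] [492.46882515 -77.90162964  56.        ]
-4.579530854247333 -176.96101657275153 198.9754688388386
side tip [765.57384322 -78.45019216  95.        ] handle [498.44743608 -78.11405601 114.        ] [495.36934052 -90.25106526  56.        ]
-5.222117133143425 -178.2183051906689 196.6476342677598
```

```bash
cat >> h.py <<'E'
from scipy.spatial.transform import Rotation as Ro
C=np.array([695.,-71.]); ANG0=-5.6
def arc(a,z,r=200): a=np.radians(a);return np.array([C[0]+r*np.cos(a),C[1]+r*np.sin(a),z])
def to(T,xang=None):
    s=manip.state();M=Ro.from_rotvec(s["orientation"]).as_matrix()
    cur=np.degrees(np.arctan2(M[1,0],M[0,0]))
    yaw=0 if xang is None else cur-xang
    return (M.T@(np.array(T)-s["tcp_pos"])/10).round(2).tolist(),round(yaw,1)
E
python3 - <<'E'
from h import *
print(to((497,-80,200),ANG0)); s=manip.state();print(s['tcp_pos'],s['time_s'])
E
```

```text
([41.62, -26.63, 2.2], np.float64(30.7))
[ 233.02199059 -497.69824661  221.44124676] 0.1
```

Emit:
{"api": "step_arm", "payload": {"deltas": [{"slide":[4,-2.6,0],"yaw":4,"gripper":-1},{"slide":[9,-5.8,0],"yaw":8,"gripper":-1},{"slide":[14,-9,0.5],"yaw":12,"gripper":-1},{"slide":[19,-12.2,0.5],"yaw":16,"gripper":-1},{"slide":[24,-15.4,1],"yaw":20,"gripper":-1},{"slide":[29,-18.6,1.5],"yaw":24,"gripper":-1},{"slide":[34,-21.8,2],"yaw":28,"gripper":-1},{"slide":[38,-24.4,2.2],"yaw":30.7,"gripper":-1}]}}

```text
time_s: 1.1
tcp_pos: [474.1, -113.3, 199.1]
orientation: [-3.135, 0.154, 0.003]
contact_force: [0.3, -0.0, 0.7]
grip_width: 93.5
```

Run:
```python
from h import *
print(to((497,-80,200),ANG0)); print(to((497,-80,87),ANG0));s=manip.state();print(s['tcp_pos'],s['time_s'])
```

```text
([1.95, -3.54, -0.08], np.float64(-0.0))
([1.97, -3.51, 11.22], np.float64(-0.0))
[ 474.12780775 -113.27059313  199.14929252] 1.1
```

Emit:
{"api": "step_arm", "payload": {"deltas": [{"slide":[1,-1.8,0],"yaw":0,"gripper":-0.6},{"slide":[1.97,-3.5,0],"yaw":0,"gripper":-0.5},{"slide":[1.97,-3.5,0],"yaw":0,"gripper":-0.5}]}}

```text
time_s: 1.48
tcp_pos: [497.4, -79.8, 198.8]
orientation: [-3.136, 0.152, 0.004]
contact_force: [-0.2, -0.1, -0.3]
grip_width: 71.1
```

Run:
```python
from h import *
print(to((497,-80,87),ANG0));s=manip.state();print(s['tcp_pos'],s['time_s'],s['grip_width'])
for n in("top","side"): cv2.imwrite(f"pics/{n}1.png",manip.get_image(n)[:,:,::-1])
```

```text
([-0.01, 0.04, 11.18], np.float64(0.0))
[497.40845818 -79.83286191 198.79578592] 1.475 71.11716143229222
```

View pics/side1.png

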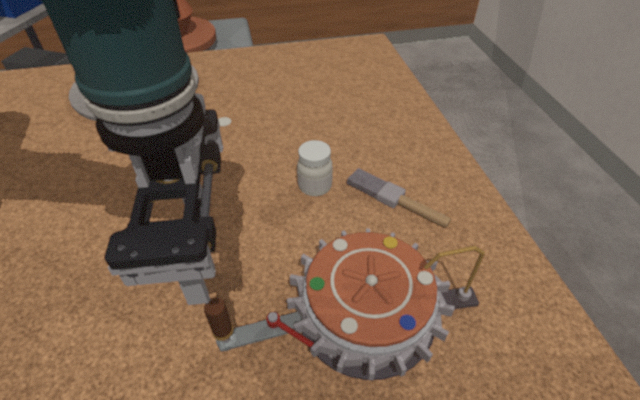

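View pics/top1.png

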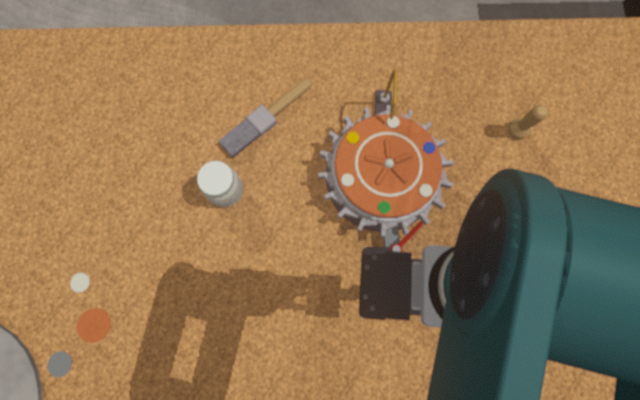

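Run:
```python
from h import *
for X in [(497,-116,182),(497,-44,182),(497,-80,114)]: print(proj("side",X),proj("top",X))
```

```text
(np.float64(204.0359661044027), np.float64(297.0030059968455)) (np.float64(447.0556611271286), np.float64(289.32119862906404))
(np.float64(202.21799726996045), np.float64(242.13209549865414)) (np.float64(390.38785986354407), np.float64(290.3710946223963))
(np.float64(214.62912625153768), np.float64(301.6086845720075)) (np.float64(407.1806598367906), np.float64(289.9332400421156))
```

Emit:
{"api": "step_arm", "payload": {"deltas": [{"slide":[0,0,3],"yaw":0,"gripper":-0.5},{"slide":[0,0,6],"yaw":0,"gripper":-0.5},{"slide":[0,0,9],"yaw":0,"gripper":-0.5},{"slide":[0,0,11],"yaw":0,"gripper":-0.5},{"slide":[0,0,11.2],"yaw":0,"gripper":0},{"slide":[0,0,11.2],"yaw":0,"gripper":0.3},{"slide":[0,0,11.2],"yaw":0,"gripper":0.32},{"slide":[0,0,11.2],"yaw":0,"gripper":0.32}]}}

```text
time_s: 2.58
tcp_pos: [497.2, -81.0, 88.1]
orientation: [-3.136, 0.156, 0.001]
contact_force: [1.3, 1.2, 0.1]
grip_width: 34.6
```

Run:
```python
from h import *
s=manip.state();print(s['tcp_pos'],s['time_s'],s['grip_width'])
for a in (182,178,174,170,166,162,159,158): print(a,to(arc(a,87),a-180))
cv2.imwrite("pics/side2.png",manip.get_image("side")[200:400,150:500,::-1])
```

```text
[497.24892903 -81.03862177  88.13927231] 2.575 34.621151963430336
182 ([-0.24, -0.28, 0.11], np.float64(-7.7))
178 ([-0.38, -1.67, 0.12], np.float64(-3.7))
174 ([-0.42, -3.07, 0.12], np.float64(0.3))
170 ([-0.36, -4.46, 0.12], np.float64(4.3))
166 ([-0.21, -5.85, 0.12], np.float64(8.3))
162 ([0.04, -7.22, 0.12], np.float64(12.3))
159 ([0.29, -8.24, 0.12], np.float64(15.3))
158 ([0.38, -8.58, 0.12], np.float64(16.3))
```

View pics/side2.png

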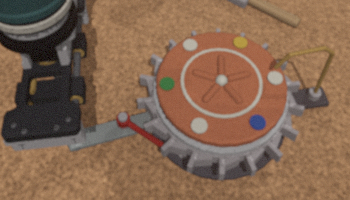

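Emit:
{"api": "step_arm", "payload": {"deltas": [{"slide":[-0.3,-0.7,0.1],"yaw":-4,"gripper":0.35},{"slide":[-0.4,-1.7,0.1],"yaw":-3.7,"gripper":0.35},{"slide":[-0.4,-3.1,0.1],"yaw":0.3,"gripper":0.35},{"slide":[-0.35,-4.45,0.1],"yaw":4.3,"gripper":0.35},{"slide":[-0.2,-5.85,0.1],"yaw":8.3,"gripper":0.35},{"slide":[0.05,-7.2,0.1],"yaw":12.3,"gripper":0.35},{"slide":[0.1,-7.5,0.1],"yaw":13,"gripper":0.35}]}}

```text
time_s: 3.5
tcp_pos: [505.7, -5.3, 87.1]
orientation: [-3.098, 0.508, 0.002]
contact_force: [0.4, 0.4, -0.1]
grip_width: 30.5
```

Run:
```python
from h import *
s=manip.state();p=s['tcp_pos'];print(p,s['contact_force'],s['grip_width'],np.degrees(np.arctan2(p[1]-C[1],p[0]-C[0])),np.hypot(*(p[:2]-C)))
for a in (161,160,159,158): print(a,to(arc(a,87),a-180))
cv2.imwrite("pics/side3.png",manip.get_image("side")[200:400,150:500,::-1])
cv2.imwrite("pics/top3.png",manip.get_image("top")[:,:,::-1])
```

```text
[505.6661635   -5.31677856  87.09040131] [ 0.42234203  0.36008245 -0.14597794] 30.47975066101833 160.86744477634937 200.40356090382684
161 ([0.04, 0.05, 0.01], np.float64(0.4))
160 ([0.05, -0.3, 0.01], np.float64(1.4))
159 ([0.06, -0.65, 0.01], np.float64(2.4))
158 ([0.07, -1.0, 0.01], np.float64(3.4))
```

View pics/side3.png

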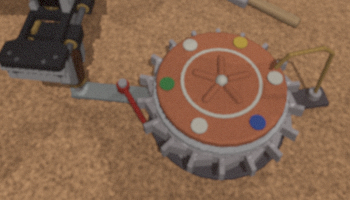

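View pics/top3.png

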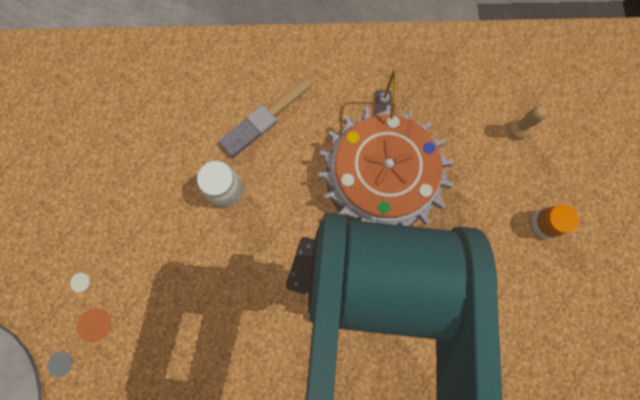

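Emit:
{"api": "step_arm", "payload": {"deltas": [{"slide":[0.05,-0.3,0],"yaw":1,"gripper":0.35},{"slide":[0.05,-0.5,0],"yaw":2,"gripper":0.35}]}}

```text
time_s: 3.85
tcp_pos: [507.5, -1.6, 86.9]
orientation: [-3.09, 0.564, 0.002]
contact_force: [0.6, -1.0, 0.5]
grip_width: 30.7
```

Run:
```python
from h import *
s=manip.state();p=s['tcp_pos'];print(p,s['contact_force'],s['grip_width'],np.degrees(np.arctan2(p[1]-C[1],p[0]-C[0])),np.hypot(*(p[:2]-C)))
for a in (163,167,171,175,179,183,187,189,190,191): print(a,to(arc(a,87),a-180))
```

```text
[507.47058376  -1.6455296   86.93124798] [ 0.61467035 -0.99680874  0.50713819] 30.696782209707653 159.70396881561408 199.94330326115696
163 ([0.04, 1.15, -0.01], np.float64(-3.7))
167 ([0.17, 2.54, -0.01], np.float64(-7.7))
171 ([0.41, 3.91, -0.01], np.float64(-11.7))
175 ([0.74, 5.27, -0.01], np.float64(-15.7))
179 ([1.16, 6.6, -0.01], np.float64(-19.7))
183 ([1.68, 7.9, -0.02], np.float64(-23.7))
187 ([2.29, 9.16, -0.02], np.float64(-27.7))
189 ([2.62, 9.77, -0.02], np.float64(-29.7))
190 ([2.8, 10.07, -0.02], np.float64(-30.7))
191 ([2.98, 10.37, -0.02], np.float64(-31.7))
```

Emit:
{"api": "step_arm", "payload": {"deltas": [{"slide":[0.05,1.15,0],"yaw":-3.7,"gripper":0.35},{"slide":[0.15,2.55,0],"yaw":-7.7,"gripper":0.35},{"slide":[0.4,3.9,0],"yaw":-11.7,"gripper":0.35},{"slide":[0.75,5.25,0],"yaw":-15.7,"gripper":0.35},{"slide":[1.15,6.6,0],"yaw":-19.7,"gripper":0.35},{"slide":[1.7,7.9,0],"yaw":-23.7,"gripper":0.35},{"slide":[2.3,9.15,0],"yaw":-27.7,"gripper":0.35},{"slide":[2.45,9.45,0],"yaw":-28.7,"gripper":0.35}]}}

```text
time_s: 4.85
tcp_pos: [497.1, -98.8, 86.9]
orientation: [-3.132, -0.217, 0.001]
contact_force: [0.1, 2.5, 0.7]
grip_width: 30.4
```

```bash
cat >> h.py <<'E'
def rep(angs,k):
    s=manip.state();p=s['tcp_pos'];print(s['time_s'],p.round(1),s['contact_force'].round(1),"toolang",np.degrees(np.arctan2(p[1]-C[1],p[0]-C[0])).round(2),"r",np.hypot(*(p[:2]-C)).round(1))
    for n in ("top","side"):
        im=manip.get_image(n);cv2.imwrite(f"pics/{n}{k}.png",im[:,:,::-1])
        for t,c in blobs(im,*R["blue"],amin=20):
            q=plane(n,*c,82)
            if np.hypot(*(q[:2]-C))<90: print(n,"blue",q.round(1),"ang",np.degrees(np.arctan2(q[1]-C[1],q[0]-C[0])).round(1))
    for a in angs: print(a,to(arc(a,87),a-180))
E
python3 - <<'E'
from h import *
rep((189,190,191,192),4)
E
```

```text
4.85 [497.1 -98.8  86.9] [0.1 2.5 0.7] toolang -171.99 r 199.8
top blue [ 744.2 -122.6   82. ] ang -46.4
side blue [ 743.4 -124.4   82. ] ang -47.8
189 ([-0.01, 0.34, -0.01], np.float64(-1.1))
190 ([-0.0, 0.69, -0.02], np.float64(-2.1))
191 ([0.02, 1.04, -0.02], np.float64(-3.1))
192 ([0.04, 1.39, -0.02], np.float64(-4.1))
```

View pics/side4.png

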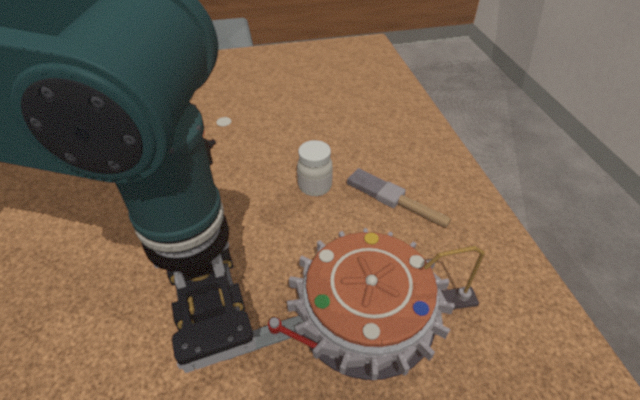

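Emit:
{"api": "step_arm", "payload": {"deltas": [{"slide":[0,0.35,0],"yaw":-1,"gripper":0.35},{"slide":[0,0.35,0],"yaw":-1,"gripper":0.35}]}}

```text
time_s: 5.2
tcp_pos: [497.6, -102.2, 86.8]
orientation: [-3.131, -0.244, 0.002]
contact_force: [-0.1, 1.6, 1.4]
grip_width: 30.4
```

Run:
```python
from h import *
rep((185,181,177,173,169,165,161,159.7),5)
```

```text
5.2 [ 497.6 -102.2   86.8] [-0.1  1.6  1.4] toolang -171.01 r 199.9
top blue [ 745.1 -121.9   82. ] ang -45.4
side blue [ 744.3 -123.8   82. ] ang -46.9
185 ([0.04, -1.39, -0.02], np.float64(3.9))
181 ([0.18, -2.78, -0.02], np.float64(7.9))
177 ([0.42, -4.16, -0.02], np.float64(11.9))
173 ([0.76, -5.51, -0.01], np.float64(15.9))
169 ([1.19, -6.84, -0.01], np.float64(19.9))
165 ([1.71, -8.13, -0.01], np.float64(23.9))
161 ([2.32, -9.39, -0.01], np.float64(27.9))
159.7 ([2.53, -9.79, -0.01], np.float64(29.2))
```

Emit:
{"api": "step_arm", "payload": {"deltas": [{"slide":[0.05,-1.4,0],"yaw":3.9,"gripper":0.35},{"slide":[0.2,-2.8,0],"yaw":7.9,"gripper":0.35},{"slide":[0.4,-4.15,0],"yaw":11.9,"gripper":0.35},{"slide":[0.75,-5.5,0],"yaw":15.9,"gripper":0.35},{"slide":[1.2,-6.85,0],"yaw":19.9,"gripper":0.35},{"slide":[1.7,-8.15,0],"yaw":23.9,"gripper":0.35},{"slide":[2.3,-9.4,0],"yaw":27.9,"gripper":0.35},{"slide":[2.5,-9.7,0],"yaw":29,"gripper":0.35}]}}

```text
time_s: 6.3
tcp_pos: [507.4, -2.2, 86.9]
orientation: [-3.093, 0.547, 0.001]
contact_force: [-0.2, -0.1, 0.8]
grip_width: 30.4
```

Run:
```python
from h import *
rep((164,168,172,176,180,184,188,189),6)
```

```text
6.3 [507.4  -2.2  86.9] [-0.2 -0.1  0.8] toolang 159.86 r 199.8
top blue [ 745.1 -121.9   82. ] ang -45.4
side blue [ 744.3 -123.9   82. ] ang -47.0
164 ([0.03, 1.41, -0.01], np.float64(-4.0))
168 ([0.18, 2.8, -0.01], np.float64(-8.0))
172 ([0.42, 4.18, -0.01], np.float64(-12.0))
176 ([0.76, 5.53, -0.02], np.float64(-16.0))
180 ([1.19, 6.86, -0.02], np.float64(-20.0))
184 ([1.71, 8.15, -0.02], np.float64(-24.0))
188 ([2.32, 9.41, -0.02], np.float64(-28.0))
189 ([2.49, 9.71, -0.02], np.float64(-29.0))
```

Emit:
{"api": "step_arm", "payload": {"deltas": [{"slide":[0.05,1.4,0],"yaw":-4,"gripper":0.35},{"slide":[0.2,2.8,0],"yaw":-8,"gripper":0.35},{"slide":[0.4,4.2,0],"yaw":-12,"gripper":0.35},{"slide":[0.75,5.55,0],"yaw":-16,"gripper":0.35},{"slide":[1.2,6.85,0],"yaw":-20,"gripper":0.35},{"slide":[1.7,8.15,0],"yaw":-24,"gripper":0.35},{"slide":[2.3,9.4,0],"yaw":-28,"gripper":0.35},{"slide":[2.5,9.75,0],"yaw":-29,"gripper":0.35}]}}

```text
time_s: 7.4
tcp_pos: [497.3, -103.2, 86.9]
orientation: [-3.13, -0.245, 0.001]
contact_force: [-0.1, 1.5, 1.8]
grip_width: 30.7
```

Run:
```python
from h import *
rep((185,181,177,173,169,165,161,159.8),7)
```

```text
7.4 [ 497.3 -103.2   86.9] [-0.1  1.5  1.8] toolang -170.74 r 200.3
top blue [ 759.9 -101.    82. ] ang -24.8
side blue [ 759.3 -103.    82. ] ang -26.5
185 ([0.08, -1.49, -0.02], np.float64(3.9))
181 ([0.22, -2.88, -0.02], np.float64(7.9))
177 ([0.46, -4.25, -0.02], np.float64(11.9))
173 ([0.8, -5.61, -0.02], np.float64(15.9))
169 ([1.22, -6.93, -0.02], np.float64(19.9))
165 ([1.75, -8.23, -0.02], np.float64(23.9))
161 ([2.36, -9.49, -0.02], np.float64(27.9))
159.8 ([2.56, -9.85, -0.02], np.float64(29.1))
```

The dot moved 20° to about -25.7°, so one more cycle is needed.

Emit:
{"api": "step_arm", "payload": {"deltas": [{"slide":[0.1,-1.5,0],"yaw":3.9,"gripper":0.35},{"slide":[0.2,-2.9,0],"yaw":7.9,"gripper":0.35},{"slide":[0.45,-4.25,0],"yaw":11.9,"gripper":0.35},{"slide":[0.8,-5.6,0],"yaw":15.9,"gripper":0.35},{"slide":[1.2,-6.95,0],"yaw":19.9,"gripper":0.35},{"slide":[1.75,-8.25,0],"yaw":23.9,"gripper":0.35},{"slide":[2.35,-9.5,0],"yaw":27.9,"gripper":0.35},{"slide":[2.5,-9.8,0],"yaw":29,"gripper":0.35}]}}

```text
time_s: 8.5
tcp_pos: [506.8, -1.9, 86.8]
orientation: [3.093, -0.547, -0.002]
contact_force: [-0.5, 0.2, -0.2]
grip_width: 30.8
```

Run:
```python
from h import *
rep((164,168,172,176,180,184,188,189),8)
```

```text
8.5 [506.8  -1.9  86.8] [-0.5  0.2 -0.2] toolang 159.84 r 200.5
top blue [ 759.9 -101.    82. ] ang -24.8
side blue [ 759.3 -103.    82. ] ang -26.5
164 ([0.09, 1.41, -0.03], np.float64(-4.0))
168 ([0.24, 2.79, -0.03], np.float64(-8.0))
172 ([0.48, 4.17, -0.03], np.float64(-12.0))
176 ([0.82, 5.52, -0.03], np.float64(-16.0))
180 ([1.25, 6.85, -0.03], np.float64(-20.0))
184 ([1.78, 8.15, -0.03], np.float64(-24.0))
188 ([2.39, 9.4, -0.03], np.float64(-28.0))
189 ([2.55, 9.71, -0.03], np.float64(-29.0))
```

Emit:
{"api": "step_arm", "payload": {"deltas": [{"slide":[0.1,1.4,0],"yaw":-4,"gripper":0.35},{"slide":[0.25,2.8,0],"yaw":-8,"gripper":0.35},{"slide":[0.5,4.15,0],"yaw":-12,"gripper":0.35},{"slide":[0.8,5.5,0],"yaw":-16,"gripper":0.35},{"slide":[1.25,6.85,0],"yaw":-20,"gripper":0.35},{"slide":[1.8,8.15,0],"yaw":-24,"gripper":0.35},{"slide":[2.4,9.4,0],"yaw":-28,"gripper":0.35},{"slide":[2.55,9.7,0],"yaw":-29,"gripper":0.35}]}}

```text
time_s: 9.6
tcp_pos: [497.3, -102.7, 86.7]
orientation: [-3.131, -0.245, 0.002]
contact_force: [0.2, 2.6, 0.4]
grip_width: 30.7
```

Run:
```python
from h import *
rep((),9)
cv2.imwrite("pics/t9.png",cv2.resize(cv2.imread("pics/top9.png")[60:230,300:470],None,fx=3.4,fy=3.4))
```

```text
9.6 [ 497.3 -102.7   86.7] [0.2 2.6 0.4] toolang -170.89 r 200.2
top blue [765.9 -77.5  82. ] ang -5.2
side blue [766.1 -79.3  82. ] ang -6.7
```

View pics/t9.png

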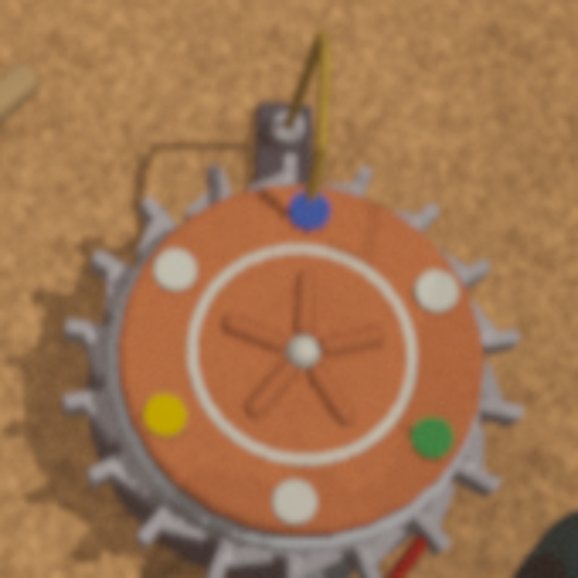

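View pics/side9.png

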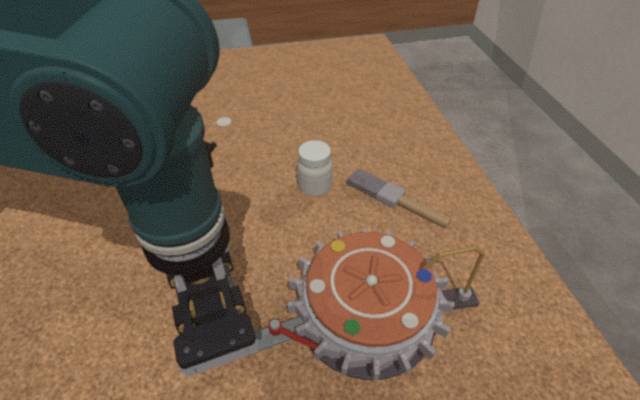

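The blue dot is under the tip: in the top view, the dot is at (391,122) and the tip at about (391.5,117.5), with the tip 13 mm higher. Next I'll open the gripper and lift clear.

Emit:
{"api": "step_arm", "payload": {"deltas": [{"slide":[0,0,0],"yaw":0,"gripper":-0.3},{"slide":[0,0,0],"yaw":0,"gripper":-0.5},{"slide":[0,0,0],"yaw":0,"gripper":-0.5},{"slide":[0,0,-3],"yaw":0,"gripper":-0.5},{"slide":[0,0,-7],"yaw":0,"gripper":-0.5},{"slide":[0,0,-11],"yaw":0,"gripper":-0.5},{"slide":[0,0,-12],"yaw":0,"gripper":-0.5},{"slide":[0,0,-12],"yaw":0,"gripper":-0.5}]}}

```text
time_s: 10.7
tcp_pos: [497.5, -102.6, 206.5]
orientation: [3.132, 0.244, -0.002]
contact_force: [-0.5, 0.3, -0.2]
grip_width: 70.3
```

Run:
```python
from h import *
rep((),10)
im=manip.get_image("side");cv2.imwrite("pics/s10.png",cv2.resize(im[200:380,180:500,::-1],None,fx=2.4,fy=2.4))
```

```text
10.7 [ 497.5 -102.6  206.5] [-0.5  0.3 -0.2] toolang -170.92 r 200.0
top blue [765.9 -77.3  82. ] ang -5.1
side blue [766.2 -79.3  82. ] ang -6.7
```

View pics/s10.png

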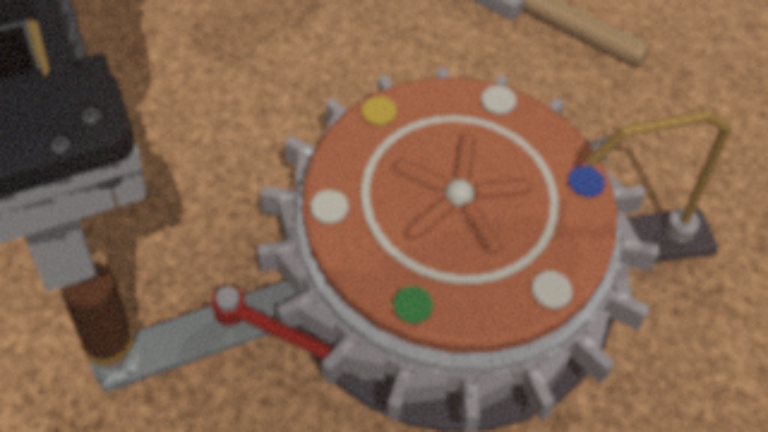

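The gripper is clear and the dot has not moved. In the side view the tip, at about (424,267), hangs just above the dot at (424,275).

```bash
python3 -c "
from cell import manip
print(manip.finish_job())"
```

```text
the job is handed in; nothing more can be done
None
```

The blue dot now stands under the brass pointer's tip. The handle has been let go, and I handed the job in at about 11 s of the 58 s allowed. No verdict was reported.

- **What I did:** I closed the fingers loosely around the handle, swung the lever back, and made three working strokes of about 22°, 20° and 20°. Then I opened the gripper and lifted 120 mm clear. I moved only the lever, and force readings at the end of each move stayed under about 3 N.
- **Dot position:** The top view puts the dot at (765.9, -77.3) mm and the side view at (766.2, -79.3). The tip measured (768.1, -77.9) and (765.6, -78.5) from the same cameras at the start. By eye from the last side picture I put it nearer (764.5, -75).
- **Error:** The dot is about 1–5 mm from the tip, against the 13 mm allowed. The two cameras disagree by about 2 mm, which is within their calibration.
- **After release:** The dot stayed where it was while I opened the gripper and lifted away.

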